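# Break down the card stack and set the cream pack under press

## Robot

A 6-joint arm with a two-finger parallel gripper is mounted at the origin on the work surface; the furniture and walls round the work are solid. World frame = base frame: x ahead of the robot, y to its left, z up, the work surface at z = 0. Lengths are in mm, angles in degrees, forces in N, time in s.
With the tool pointing down it reaches from about 350 to 850 mm from the base axis. Payload 8.1 kg.
Tool frame: the origin (TCP) lies between the finger pads; the fingertips stand 11 mm ahead of it and the grasp point (between the pads) lies 8 mm behind it; z points along the fingers, y is the line along which they close (so a half turn about z gives the same grasp; the last joint's range is limited). The gripper opens to 85 mm and grips with 20 to 120 N. Pads are 22 mm wide; open, the fingers measure 114 mm over their backs; the gripper's body (76 mm by 85 mm) begins 54 mm behind the grasp point. The pads swing forward as they close: fully open they stand 13 mm farther back than shut.
Start: joints at [-69.637, 7.471, 85.268, -0, 87.261, -4.893], TCP at [256.018, -542.642, 242.292] pointing down, gripper open.
Joint ranges: [-169.43, 169.43], [-51.17, 129.36], [1.28, 143.12], [-76.62, 256.62], [0, 156.53], [-152.29, 152.29]. Speed limits (degrees/s): [136.94, 136.94, 159.86, 180, 180, 180].

## Interface

Orientations are given as [roll, pitch, yaw] about the fixed x, y, z axes, in that order (R = Rz(yaw) Ry(pitch) Rx(roll)).
In Python, from bench import r, snapshot, get_calibration gives the robot as it stands.
- The arm moves only by the tool step_arm, never from a script. Its argument "rows" is a list of rows, each a list of 2 entries, a list of its own where there are three numbers: the shift along the tool's x, y, z in mm, then the turn about the tool's z in degrees. In form: [[[tx, ty, tz], yaw], ...]. A call has 1 to 12 rows; each row is the pose to reach, as a shift and turn from the pose commanded when the call began, along the tool's axes at that moment; what a row does not reach only later rows make up. A row lasts 1/10 s, in which the tool goes at most 50 mm and 8.59 degrees, less where a joint would pass 70% of its speed; a pose out of reach is approached as far as the arm can. A call with a gripper value outside its range is refused whole. "fingers" is the opening, from 0 (shut) to 1 (fully open), set as the call begins (left out, the last holds). The fingers move at their own pace and stop on an object; "squeeze" is the grip in N (left out, the last holds). Time passes only in rows, so rows that repeat a pose let the fingers close. It gives the time, the measured TCP pose, the force, the opening and the grip force at its end, in the units of the state.
- r.sense(): the state, without advancing time (a new reading comes with each control period).
- snapshot(name): name is "scene" or "top"; returns the picture (384x512x3 uint8, blue, green, red); there is no depth.
- get_calibration(name): a dict with "fovy" (degrees; the focal length in pixels is half the picture's height over the tangent of half this angle, whatever the lens; pixels are square), "cx", "cy" (the principal point, pixels), "eye" and "orientation" of the camera in the world. Camera axes: x right, y up, looking along -z (the intrinsics and any distortion apply to the point x, -y, -z); pixel columns grow to the right and rows downward; lengths in mm; the calibration is good to about 2 mm. A picture is of the moment at which its call begins. get_calibration takes no time and is no camera call.
- r.hand_in(): hands the job in; it is judged then, once.
The state is a dict: "time": time; "joint_pos": joint angles; "qd": joint speeds; "joint_efforts": joint torques, N m; "tool_pos": TCP position; "tcp_rot": TCP orientation; "ft_force": force on the tool from outside, world axes, zero at the start; "wrist_torque": the same for the moment, N m; "finger_gap": finger opening in mm; "grip_force": force on a finger pad.
Only numpy, scipy, OpenCV 4.12 (cv2) and the standard library are available. Lean on these libraries where they do the work, as an engineer would, in place of code of your own. Each camera call takes 0.05 s, during which the arm holds its last target. There are 200 camera calls.

## Task

Take the card stack apart: the thick white pack is finished and goes flat into the blue out tray, and the thin cream pack under it has to be pressed, so lay it flat on the cork of the pressing jig, between the steel corners. Then put the wooden pressing block on the cream pack, centred and lengthwise along it, and stand the brass weight on the middle of the block, setting it down gently rather than dropping it. Leave the glue stick, the bone folder and the red marker where they are.

Things in the scene. Friction and masses are not known exactly. Their poses are not given: they have to be found in the camera images.
- brass_weight: pale brass check weight, 0.5 kg, on the white pack at the start: round body 36 mm across and 40 mm high, neck and knob above, 57 mm high in all. Origin: centre of its underside; z up. Best gripped by the round body, 5 to 36 mm above the origin. It has to be stood aside first on any free spot of the bench top (z = 0; its bounds are told with the glue stick).
- white_pack: thick pack of white cards with a brown band, 56 x 86 mm, 32 mm thick; lies flat on the cream pack, crosswise to it, at the start. Origin: centre of its underside; x along the 56 mm width (grip here), y along the 86 mm length, z up. At the start the ends of the cream pack stick out below the gripped sides: keep fingertips above the cream pack's top.
- cream_pack: thin pack of cream cards with a brown band, 56 x 86 mm, 22 mm thick; bottom of the stack, flat on the bench at the start. Origin: centre of its underside; x along the 56 mm width, y along the 86 mm length, z up. Grip across the 56 mm width.
- press_block: beech pressing block with a black rubber facing on one long side, 51 x 110 x 50 mm high, 0.4 kg, on the bench. Origin: centre of its underside; x along the 51 mm width (grip here), y along the 110 mm length, z up.
- press_jig: pressing jig, fixed: plywood board 96 (x) x 128 (y) mm with cork bed and four steel corner angles. Origin: centre of its underside, z up. Cork bed, where the pack lies, 12 mm above the origin. Pocket between the corners 66 (x) x 96 (y) mm; their flared tops reach 30 mm above the origin; the middle 60 mm of the long sides is open for fingers. The pack's length goes along y, either way round.
- out_tray: blue plastic out tray for one pack, fixed, 74 (x) x 104 (y) mm outside. Origin: centre of its underside, z up. Inside 68 (x) x 98 (y) mm, floor 4 mm above the origin, walls 22 mm high, with a 60 mm wide cut-out down to the floor in the middle of each long side for fingers. The pack's length goes along y, either way round.
- glue: bystander: white and blue glue stick standing upright, 24 mm across, 86 mm high; origin at its foot. Must stay standing there. (The bench top, z = 0, is level and clear of clutter from x = 0.25 to 0.60 and y = -0.42 to 0.33, but for a slot some 30 mm wide between two tables, on the line from about x 0.25, y 0.21 to x 0.70, y 0.05.)
- folder: bystander: pale bone folder lying flat, 24 x 162 x 8 mm, long along its y. Origin: centre of its underside. Must stay where it is.
- red_marker: bystander: white felt marker with red cap lying flat, 18 x 135 x 20 mm, long along its y. Origin: centre of its underside. Must stay where it is.
There are look-alikes about, which are no part of the job. Of the things like the press_block, leave any that is pink; of the rest the larger one is meant.

How it is judged:
By the outcome, as a careful person would: the job done as asked, in the order asked, and still so for the second after the job is handed in, with the robot touching nothing.
It also fails if it takes over 136 s, if anything falls off the work surface, if the arm or the gripper's body presses on something with over 40 N, if the wrist force passes 120 N, or if a joint passes its speed limit or range.

## Working session

There is one attempt and no reset: what is moved stays moved. The work goes in short steps, Python scripts to look and compute and a tool call to move; the robot and the scene stay as the last step left them, time stands still between calls to the robot, and variables do not carry over. Pictures are saved under pics/ and viewed, at most 14 in all, crops included, and the job is handed in when it is done.

Besides the shell and the picture viewer there is one more tool, called after "Emit:" as name([rows], argument=value, ...), one row to a line, values as JSON. step_arm: Moves the arm, as the interface text tells. Its arguments: {"type":"object","properties":{"rows":{"type":"array"},"fingers":{"type":"number"},"squeeze":{"type":"number"}},"required":["rows"]}

```bash
mkdir -p pics; ls
python3 - <<'E'
from bench import r,snapshot,get_calibration
import cv2
for n in("scene","top"):
    cv2.imwrite(f"pics/{n}0.png",cv2.resize(snapshot(n),None,fx=1.5,fy=1.5,interpolation=cv2.INTER_CUBIC)); print(get_calibration(n))
print(r.sense())
E
```

```text
pics
{'fovy': 52.99021322419341, 'cx': 261.5241647993327, 'cy': 192.84859005610534, 'eye': array([-289.1938454 ,  536.4804756 ,  554.66736352]), 'orientation': array([  62.95750935,   -0.77833938, -126.53761381])}
{'fovy': 45.537624673696, 'cx': 256.9461543737225, 'cy': 194.98908692114074, 'eye': array([ 233.47250641,  -63.6119294 , 1423.23175306]), 'orientation': array([ 9.91111702e+00, -6.46625353e-02, -8.93489564e+01])}
{'time': 0.1, 'joint_pos': array([-6.96379608e+01,  7.51158611e+00,  8.53234323e+01,  1.83581244e-04,
        8.72617921e+01, -4.89378193e+00]), 'qd': array([ 0.01929517, -0.15038785, -0.24646759,  0.03960259,  0.06377297,
       -0.13396691]), 'joint_efforts': array([ 1.42839766e-03, -5.70950961e+01, -5.01941586e+01, -1.18522171e-04,
        8.22674629e-03, -1.38829118e-04]), 'tool_pos': array([ 255.84304925, -542.18838765,  241.33716154]), 'tcp_rot': array([-1.79903558e+02, -8.44147917e-03,  2.52558051e+01]), 'ft_force': array([0.52779701, 0.54524948, 0.05236555]), 'wrist_torque': array([-0.04402469,  0.02804529,  0.02058227]), 'grip_force': 0.0, 'finger_gap': 85.46110882318607}
```

View pics/scene0.png

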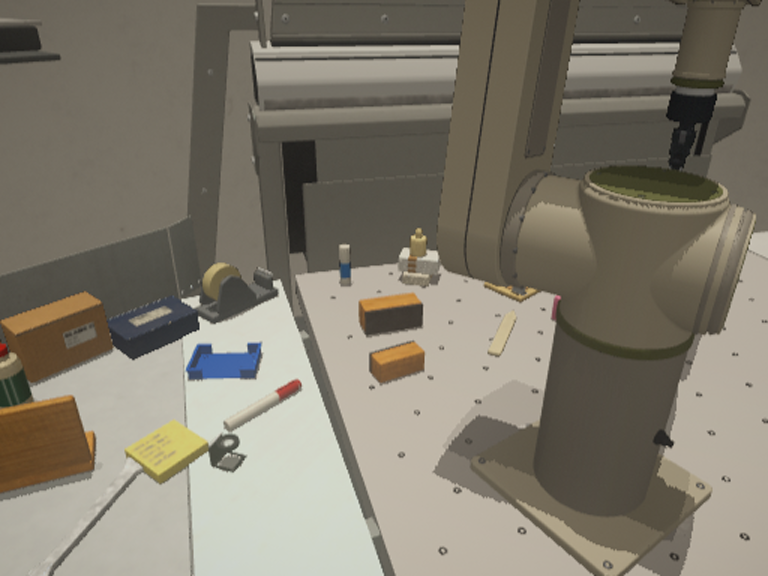

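View pics/top0.png

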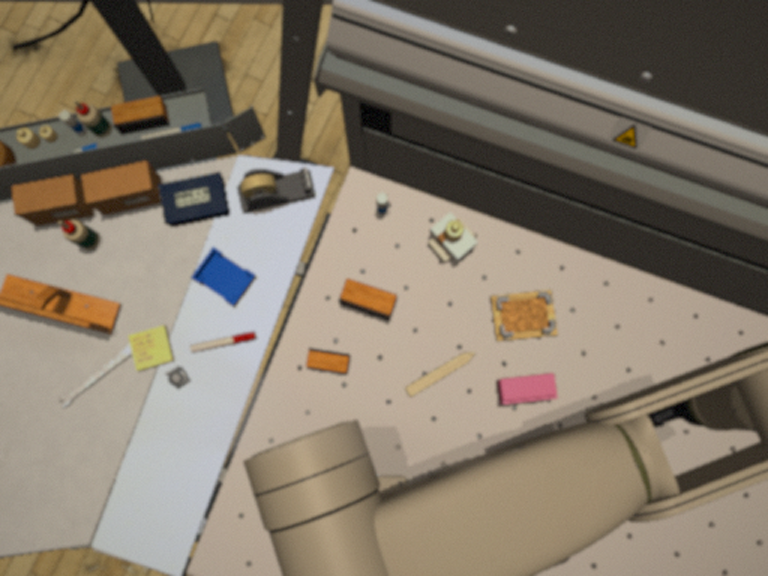

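The scene picture (1.5x) shows the stack with the brass weight at (418,262), the glue at (345,265), a large beech block at (390,313), a small one at (397,361), the blue tray at (225,360), the marker at (263,405) and the folder at (503,333). In the top picture the jig is at (524,315), the stack at (453,238) and the tray at (224,277).

Press-block candidates in the top picture are the large orange block (368,299), the small orange block (328,361) and the pink block (527,389). The large orange one fits the description. Next I'll check it in a close crop.

```bash
cat > h.py <<'E'
import numpy as np,cv2
from bench import r,snapshot,get_calibration
from scipy.spatial.transform import Rotation as Ro
def cam(n):
    c=get_calibration(n);return c,Ro.from_euler('xyz',c['orientation'],degrees=True),192/np.tan(np.radians(c['fovy']/2))
def proj(n,P):
    c,R,f=cam(n);p=R.inv().apply(np.atleast_2d(P)-c['eye']);return np.c_[c['cx']+f*p[:,0]/-p[:,2],c['cy']+f*p[:,1]/p[:,2]]
def back(n,uv,z):
    c,R,f=cam(n);uv=np.atleast_2d(np.array(uv,float));d=R.apply(np.c_[(uv[:,0]-c['cx'])/f,-(uv[:,1]-c['cy'])/f,-np.ones(len(uv))])
    return c['eye']+d*((z-c['eye'][2])/d[:,2])[:,None]
def crop(n,x0,y0,w,h,s,out,img=None):
    img=snapshot(n) if img is None else img
    cv2.imwrite(out,cv2.resize(img[y0:y0+h,x0:x0+w],None,fx=s,fy=s,interpolation=cv2.INTER_CUBIC))
E
python3 - <<'E'
from h import *
im=snapshot("top");cv2.imwrite("pics/topraw.png",im)
crop("top",225,125,155,120,5,"pics/a.png",im)
crop("top",120,155,155,115,5,"pics/b.png",im)
E
```

```text
(no output)
```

View pics/a.png

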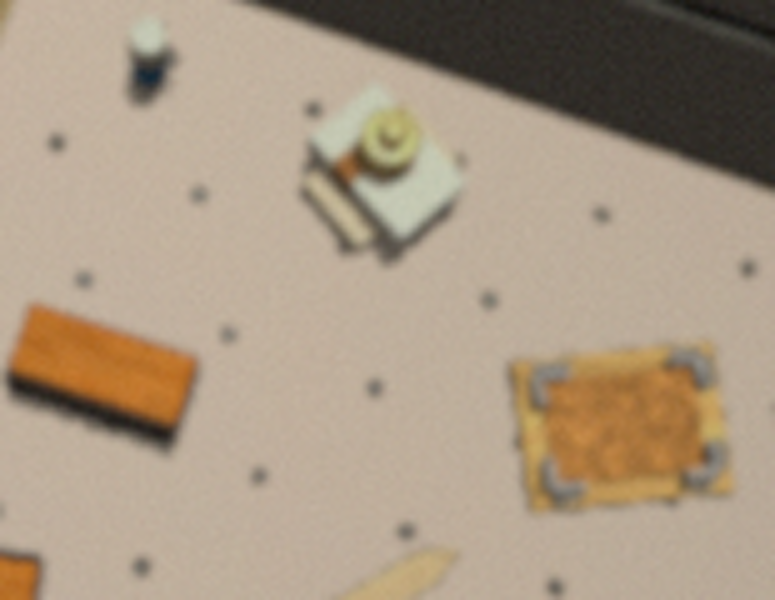

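View pics/b.png

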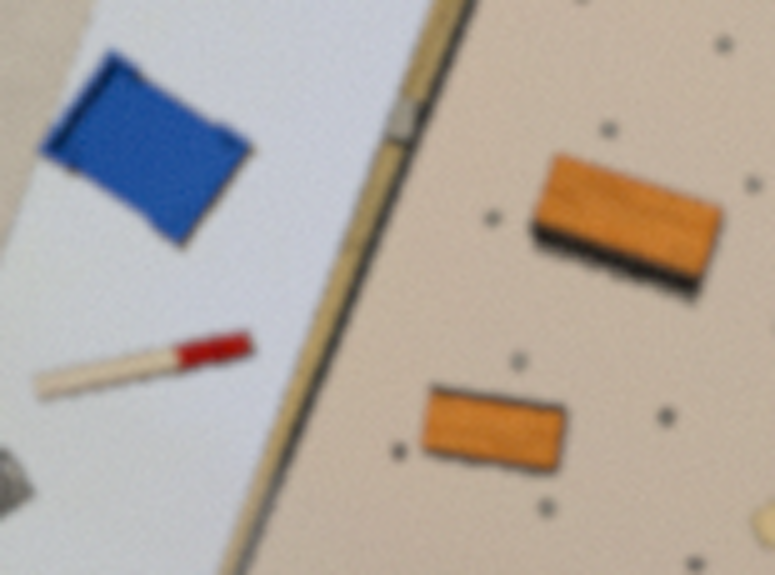

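Crop a shows the weight's knob at (390,130), the white pack's corners at (378,85), (465,183), (405,242) and (312,138), the press block with its black facing, and the jig. Crop b shows the tray corners at (112,50), (252,148), (182,245) and (42,150). The large block is the bigger of the two non-pink ones. Next I'll measure positions.

Run:
```python
from h import *
np.set_printoptions(precision=1,suppress=True)
def A(p,o):return np.array(p,float)/5+np.array(o)-0.4
a=(225,125);b=(120,155)
def rect(nm,p,o,z):
    P=back("top",A(p,o),z)[:,:2];e=np.roll(P,-1,0)-P;L=np.linalg.norm(e,axis=1)
    i=0 if L[0]+L[2]>L[1]+L[3] else 1
    d=e[i]-e[i+2];print(nm,P.mean(0),"sides",L,"long dir deg",np.degrees(np.arctan2(d[1],d[0])))
rect("white",[(378,85),(465,183),(405,242),(312,138)],a,54)
rect("block",[(35,303),(200,358),(172,430),(10,367)],a,50)
rect("blockb",[(558,153),(722,208),(697,278),(534,222)],b,50)
rect("jig",[(510,360),(715,343),(733,493),(530,510)],a,10)
rect("tray",[(112,50),(252,148),(182,245),(42,150)],b,22)
rect("small",[(432,388),(565,408),(553,470),(423,450)],b,40)
for n,p,z in(("knob",(391,131),111),("body",(389,141),94),("cream0",(300,188),22),("cream1",(355,248),22),("glue",(149,35),86),("gluefoot",(145,97),0),("folderTip",(457,552),8)):
    print(n,back("top",A([p],a),z)[0,:2])
# scene check
for q in [(445,-60,111)]: print(proj("scene",[q])*1.5)
```

```text
white [ 593.4 -201.8] sides [81.7 52.9 86.6 53.5] long dir deg -139.0414533381814
block [465.3 -27.4] sides [106.5  47.5 105.9  42.4] long dir deg -109.40470070410846
blockb [464.9 -26.5] sides [105.9  45.7 105.   45.1] long dir deg -108.30766833370213
jig [ 436.8 -350.1] sides [129.5  94.9 126.8  94.9] long dir deg -84.54645075608896
tray [508.7 275. ] sides [109.8  73.9 107.9  76.1] long dir deg -123.68992603345862
small [334.8  52.8] sides [81.5 37.9 79.3 37.7] long dir deg -97.95571917783158
knob [ 597.2 -196.8]
body [ 595.7 -197.3]
cream0 [ 584.1 -148.3]
cream1 [ 545.9 -182.8]
glue [662.7 -52.5]
gluefoot [648.7 -49.7]
folderTip [ 357.2 -246.5]
[[412.3 270.4]]
```

```bash
cat >> h.py <<'E'
def go(*T,c=None):
    s=r.sense();c=np.r_[s['tool_pos'],s['tcp_rot'][2]] if c is None else np.array(c,float)
    psi=np.radians(c[3])
    for t in T:
        d=np.array(t[:3])-c[:3];x=np.array([np.cos(psi),np.sin(psi),0]);y=np.array([np.sin(psi),-np.cos(psi),0])
        print("to",t,"shift",np.round([d@x,d@y,-d[2]],1),"turn",round(c[3]-t[3],1))
def st():
    s=r.sense();print(round(s['time'],2),s['tool_pos'].round(1),s['tcp_rot'].round(2),s['ft_force'].round(1),round(s['finger_gap'],1),round(s['grip_force'],1))
E
python3 - <<'E'
from h import *
p=np.array([(240,0),(500,90),(775,185)])/5+[225,125]
for z in(0,100,200,400):print(z,back("top",p,z)[:,:2].round())
go((597,-197,200,41),(597,-197,70,41),c=(256.0,-542.6,242.3,25.26))
E
```

```text
0 [[ 713. -112.]
 [ 655. -280.]
 [ 594. -455.]]
100 [[ 680. -108.]
 [ 625. -265.]
 [ 569. -427.]]
200 [[ 646. -105.]
 [ 596. -249.]
 [ 543. -400.]]
400 [[ 578.  -98.]
 [ 536. -219.]
 [ 493. -345.]]
to (597, -197, 200, 41) shift [ 455.9 -167.    42.3] turn -15.7
to (597, -197, 70, 41) shift [ 455.9 -167.   172.3] turn -15.7
```

Emit:
step_arm([
  [[38, -14, 3], -1.3],
  [[76, -28, 7], -2.6],
  [[114, -42, 11], -4],
  [[152, -56, 14], -5],
  [[190, -70, 18], -6.5],
  [[228, -84, 21], -8],
  [[266, -98, 25], -9],
  [[304, -112, 28], -10.5],
  [[342, -125, 32], -12],
  [[390, -143, 36], -13.5],
  [[430, -157, 40], -15],
  [[456, -167, 42], -15.7],
], fingers=1)

```text
time: 1.35
tool_pos: [598.6, -194.2, 199.4]
tcp_rot: [-179.9, -0.0, 41.1]
ft_force: [-0.1, -1.0, -0.2]
finger_gap: 85.3
grip_force: 0.0
```

Run:
```python
from h import *
st();crop("scene",215,130,200,130,4,"pics/c.png")
go((597,-197,70,41))
```

```text
1.35 [ 598.6 -194.2  199.4] [-1.7993e+02 -1.0000e-02  4.1120e+01] [-0.1 -1.  -0.2] 85.3 0.0
to (597, -197, 70, 41) shift [ -6.1   2.  129. ] turn 0.2
```

View pics/c.png

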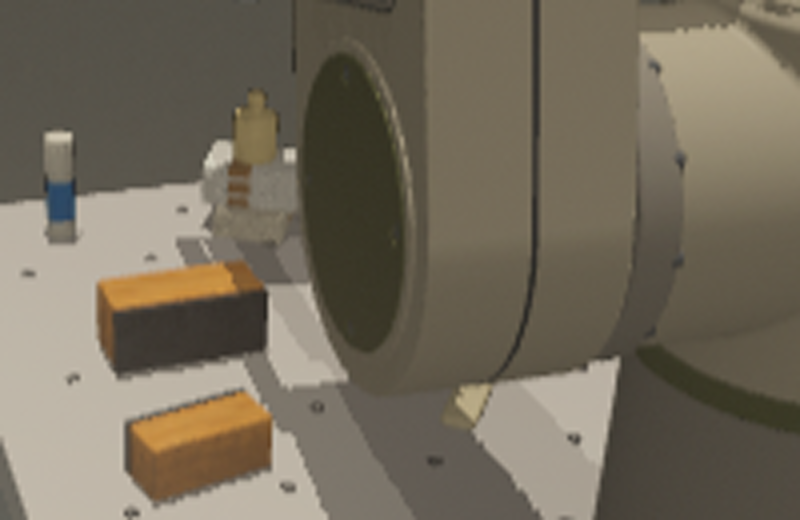

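The scene crop shows the weight's knob at (256,92), its foot at (256,160), and the block's top corners at (100,285), (250,262) and (267,290). Now I'll triangulate against these.

Run:
```python
from h import *
f=lambda P:((proj("scene",P)-[215,130]+.4)*4).round()
print(f([(597,-197,111),(597,-197,54)]))
def rc(x,y,a,w,l,z):
    a=np.radians(a);u=np.array([np.cos(a),np.sin(a)]);v=np.array([-u[1],u[0]])
    return [(*(np.array([x,y])+i*l/2*u+j*w/2*v),z) for i,j in((1,1),(1,-1),(-1,-1),(-1,1))]
print(f(rc(465,-27,71,51,110,50)),f(rc(465,-27,71,51,110,0)))
for n,p,z in(("knob",(256,92),111),("foot",(256,162),54)):print(back("scene",[(p[0]/4+215-.4,p[1]/4+130-.4)],z))
```

```text
[[258.  94.]
 [255. 160.]]
[[116. 312.]
 [ 97. 278.]
 [246. 258.]
 [270. 290.]] [[117. 376.]
 [ 98. 340.]
 [244. 319.]
 [268. 353.]]
[[ 601.32181253 -198.70185983  111.        ]]
[[ 593.32278752 -194.73710943   54.        ]]
```

Emit:
step_arm([
  [[-2, 1, 30], 0],
  [[-4, 1, 65], 0],
  [[-6, 2, 95], 0],
  [[-6, 2, 115], 0],
  [[-6, 2, 125], 0],
  [[-6, 2, 129], 0],
  [[-6, 2, 129], 0],
])

```text
time: 2.1
tool_pos: [594.1, -202.6, 71.6]
tcp_rot: [180.0, -0.0, 41.0]
ft_force: [-1.1, -0.7, 0.2]
finger_gap: 85.5
grip_force: 0.0
```

Emit:
step_arm([
  [[4, -1, 0], 0],
  [[6, -2, 1], 0],
  [[6, -2, 1], 0],
  [[6, -2, 1], 0],
])

```text
time: 2.5
tool_pos: [597.5, -197.0, 70.9]
tcp_rot: [180.0, -0.0, 41.0]
ft_force: [0.6, 0.5, -0.4]
finger_gap: 85.6
grip_force: 0.0
```

Emit:
step_arm([
  [[0, 0, 0], 0],
  [[0, 0, 0], 0],
  [[0, 0, 0], 0],
  [[0, 0, 0], 0],
  [[0, 0, 0], 0],
  [[0, 0, 0], 0],
  [[0, 0, 0], 0],
  [[0, 0, 0], 0],
], fingers=0, squeeze=50)

```text
time: 3.3
tool_pos: [597.6, -197.4, 70.8]
tcp_rot: [179.9, -0.0, 40.9]
ft_force: [2.9, -2.8, 2.5]
finger_gap: 34.0
grip_force: 50.3
```

Emit:
step_arm([
  [[0, 0, -8], 0],
  [[0, 0, -25], 0],
  [[0, 0, -50], 0],
  [[-8, -10, -70], 0],
  [[-22, -30, -80], 0],
  [[-38, -52, -80], 0],
  [[-54, -74, -75], 0],
  [[-66, -90, -60], 0],
  [[-71, -97, -35], 0],
  [[-71, -97, -10], 0],
  [[-71, -97, 15], 0],
  [[-71, -97, 30], 0],
])

```text
time: 4.5
tool_pos: [478.6, -169.4, 38.8]
tcp_rot: [-179.8, 0.1, 41.0]
ft_force: [-0.4, -0.9, -5.4]
finger_gap: 34.2
grip_force: 50.7
```

Emit:
step_arm([
  [[0, 0, 8], 0],
  [[0, 0, 14], 0],
  [[0, 0, 18], 0],
  [[0, 0, 20], 0],
  [[0, 0, 21], 0],
  [[0, 0, 22], 0],
  [[0, 0, 23], 0],
  [[0, 0, 23], 0],
])

```text
time: 5.3
tool_pos: [480.0, -170.4, 17.4]
tcp_rot: [180.0, -0.0, 41.0]
ft_force: [-0.3, 0.2, -4.3]
finger_gap: 34.0
grip_force: 50.8
```

Emit:
step_arm([
  [[0, 0, 0.5], 0],
  [[0, 0, 1], 0],
  [[0, 0, 1.4], 0],
  [[0, 0, 1.4], 0],
])

```text
time: 5.7
tool_pos: [480.2, -170.4, 16.7]
tcp_rot: [180.0, 0.0, 41.0]
ft_force: [-3.7, 1.5, 6.8]
finger_gap: 34.0
grip_force: 51.9
```

Emit:
step_arm([
  [[0, 0, -0.5], 0],
  [[0, 0, -0.5], 0],
  [[0, 0, -0.5], 0],
  [[0, 0, -0.5], 0],
  [[0, 0, -0.5], 0],
  [[0, 0, -0.5], 0],
], fingers=1)

```text
time: 6.3
tool_pos: [479.9, -170.3, 16.3]
tcp_rot: [-180.0, 0.0, 41.0]
ft_force: [0.4, 0.1, -0.5]
finger_gap: 85.2
grip_force: 0.0
```

Emit:
step_arm([
  [[0, 0, -20], 0],
  [[0, 0, -50], 0],
  [[0, 0, -90], 0],
  [[15, 20, -115], 0],
  [[38, 52, -120], 0],
  [[54, 74, -120], 0],
  [[70, 98, -120], 0],
  [[70, 98, -110], 0],
  [[70, 98, -90], 0],
  [[70, 98, -60], 0],
  [[70, 98, -60], 0],
])

```text
time: 7.4
tool_pos: [592.7, -196.7, 70.7]
tcp_rot: [-179.5, 0.2, 41.0]
ft_force: [-1.9, 1.0, -1.0]
finger_gap: 85.5
grip_force: 0.0
```

Emit:
step_arm([
  [[-5, 0, 0], 0],
  [[-5, 0, 0], 0],
  [[-5, 0, 0], 0],
])

```text
time: 7.7
tool_pos: [594.2, -202.4, 78.5]
tcp_rot: [179.8, -0.1, 40.9]
ft_force: [0.3, 0.5, 0.2]
finger_gap: 85.5
grip_force: 0.0
```

Emit:
step_arm([
  [[0, 0, 10], 0],
  [[0, 0, 22], 0],
  [[0, 0, 32], 0],
  [[0, 0, 38], 0],
  [[0, 0, 40], 0],
  [[0, 0, 40], 0],
  [[0, 0, 40], 0],
])

```text
time: 8.4
tool_pos: [593.6, -201.9, 36.7]
tcp_rot: [180.0, -0.0, 41.0]
ft_force: [-0.0, -1.3, 0.0]
finger_gap: 85.3
grip_force: 0.0
```

Emit:
step_arm([
  [[0, 0, 0], 0],
  [[0, 0, 0], 0],
  [[0, 0, 0], 0],
  [[0, 0, 0], 0],
  [[0, 0, 0], 0],
  [[0, 0, 0], 0],
], fingers=0, squeeze=40)

```text
time: 9.0
tool_pos: [593.8, -201.9, 37.1]
tcp_rot: [179.9, -0.0, 41.0]
ft_force: [0.1, -0.2, 5.3]
finger_gap: 54.4
grip_force: 43.0
```

Emit:
step_arm([
  [[0, 0, -4], 0],
  [[0, 0, -12], 0],
  [[0, 0, -25], 0],
  [[0, 0, -45], 0],
  [[0, 0, -70], 0],
  [[0, 0, -95], 0],
  [[0, 0, -115], 0],
  [[0, 0, -126], 0],
  [[0, 0, -130], 0],
  [[0, 0, -130], 0],
])

```text
time: 10.0
tool_pos: [593.4, -201.8, 166.7]
tcp_rot: [180.0, -0.0, 41.0]
ft_force: [-0.3, 0.6, -1.5]
finger_gap: 54.5
grip_force: 42.3
```

Run:
```python
from h import *
st()
go((509,275,166.5,56.3),c=(593.5,-202,166.5,41))
```

```text
10.0 [ 593.4 -201.8  166.7] [ 1.7997e+02 -1.0000e-02  4.0960e+01] [-0.3  0.6 -1.5] 54.5 42.3
to (509, 275, 166.5, 56.3) shift [ 249.2 -415.4   -0. ] turn -15.3
```

Emit:
step_arm([
  [[8, -13, 0], 0],
  [[25, -42, 0], -1],
  [[48, -80, 0], -3],
  [[72, -120, 0], -5],
  [[96, -160, 0], -7],
  [[120, -200, 0], -9],
  [[145, -242, 0], -11],
  [[170, -284, 0], -13],
  [[195, -325, 0], -15],
  [[220, -366, 0], -15.3],
  [[240, -400, 0], -15.3],
  [[249, -415.4, 0], -15.3],
])

```text
time: 11.2
tool_pos: [506.3, 278.9, 164.8]
tcp_rot: [-179.9, 0.1, 56.4]
ft_force: [0.4, -0.6, 0.0]
finger_gap: 54.5
grip_force: 42.4
```

Emit:
step_arm([
  [[0, 0, 0], 0],
  [[0, 0, 10], 0],
  [[0, 0, 25], 0],
  [[0, 0, 45], 0],
  [[0, 0, 65], 0],
  [[0, 0, 80], 0],
  [[0, 0, 90], 0],
  [[0, 0, 95], 0],
  [[0, 0, 95], 0],
  [[0, 0, 95], 0],
])

```text
time: 12.2
tool_pos: [509.6, 275.4, 72.2]
tcp_rot: [180.0, -0.1, 56.3]
ft_force: [-0.3, 0.3, -0.1]
finger_gap: 54.6
grip_force: 42.4
```

Run:
```python
from h import *
st()
im=snapshot("top");cv2.imwrite("pics/topraw2.png",im)
a=cv2.resize(im[155:235,125:205],None,fx=5,fy=5,interpolation=cv2.INTER_CUBIC)
s=snapshot("scene");b=cv2.resize(s[205:285,105:185],None,fx=5,fy=5,interpolation=cv2.INTER_CUBIC)
c=cv2.resize(im[140:220,270:350],None,fx=5,fy=5,interpolation=cv2.INTER_CUBIC)
cv2.imwrite("pics/d.png",np.hstack([a,b]))
cv2.imwrite("pics/e.png",c)
```

```text
12.2 [509.6 275.4  72.2] [ 1.7996e+02 -6.0000e-02  5.6250e+01] [-0.3  0.3 -0.1] 54.6 42.4
```

View pics/d.png

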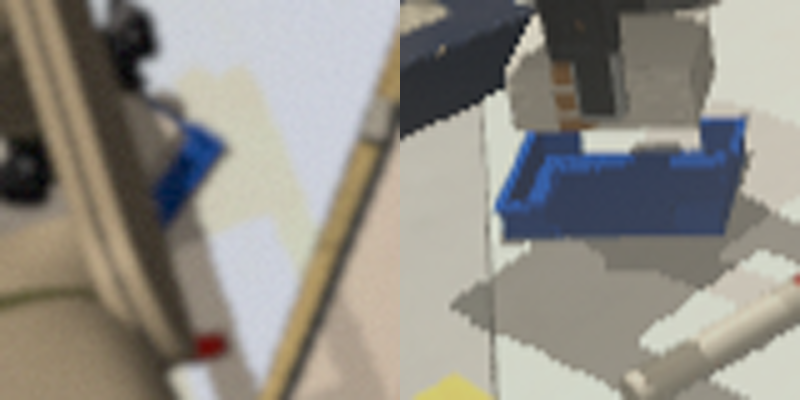

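View pics/e.png

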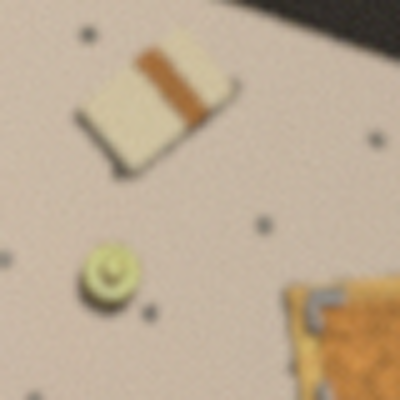

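The d picture shows the white pack in the gripper just above the tray. The tray floor's front edge runs from (503,237) to (722,235) in the scene half. The e picture shows the cream pack's top corners at (185,28), (238,85), (128,172) and (80,115), and the weight standing aside with its knob at (112,272).

Run:
```python
from h import *
np.set_printoptions(precision=1,suppress=True)
def rc(x,y,a,w,l,z):
    a=np.radians(a);u=np.array([np.cos(a),np.sin(a)]);v=np.array([-u[1],u[0]])
    return [(*(np.array([x,y])+i*l/2*u+j*w/2*v),z) for i,j in((1,1),(1,-1),(-1,-1),(-1,1))]
f=lambda P:((proj("scene",P)-[105,205]+.4)*5+[400,0]).round()
print("tray top",f(rc(509,275,56.3,74,104,22)).tolist(),"bot",f(rc(509,275,56.3,74,104,0)).tolist())
print("pack bot",f(rc(509.6,275.4,56.3,56,86,57.5)).tolist())
P=back("top",np.array([(185,28),(238,85),(128,172),(80,115)])/5+[270-.4,140-.4],22)[:,:2]
e=np.roll(P,-1,0)-P;d=e[1]-e[3];print("cream",P.mean(0),np.linalg.norm(e,axis=1),np.degrees(np.arctan2(d[1],d[0])))
print("weight",back("top",np.array([(112,271)])/5+[269.6,139.6],57))
go((509,275,18.5,56.3),c=(509.5,275.2,72,56.3))
```

```text
tray top [[506.0, 207.0], [544.0, 123.0], [751.0, 120.0], [727.0, 203.0]] bot [[513.0, 245.0], [550.0, 159.0], [754.0, 156.0], [731.0, 241.0]]
pack bot [[518.0, 133.0], [547.0, 72.0], [722.0, 69.0], [703.0, 130.0]]
cream [ 593.3 -200.5] [49.6 90.  47.2 87.9] 130.06073483829286
weight [[ 477.1 -168.7   57. ]]
to (509, 275, 18.5, 56.3) shift [-0.4 -0.3 53.5] turn 0.0
```

Emit:
step_arm([
  [[2, 1, 5], 0],
  [[2, 1.5, 15], 0],
  [[2, 1.5, 25], 0],
  [[2, 1.5, 35], 0],
  [[2, 1.5, 42], 0],
  [[2, 1.5, 47], 0],
  [[2, 1.5, 50], 0],
  [[2, 1.5, 51], 0],
  [[2, 1.5, 52], 0],
  [[2, 1.5, 52], 0],
])

```text
time: 13.3
tool_pos: [511.7, 276.1, 19.7]
tcp_rot: [180.0, -0.0, 56.3]
ft_force: [-1.1, -0.5, -0.6]
finger_gap: 54.3
grip_force: 42.4
```

Emit:
step_arm([
  [[0, 0, 0.5], 0],
  [[0, 0, 1], 0],
  [[0, 0, 1.5], 0],
  [[0, 0, 1.5], 0],
])

```text
time: 13.7
tool_pos: [511.8, 276.2, 19.1]
tcp_rot: [180.0, -0.0, 56.3]
ft_force: [-3.3, -1.4, 7.8]
finger_gap: 54.1
grip_force: 43.5
```

Emit:
step_arm([
  [[0, 0, -0.5], 0],
  [[0, 0, -0.5], 0],
  [[0, 0, -0.5], 0],
  [[0, 0, -0.5], 0],
  [[0, 0, -0.5], 0],
  [[0, 0, -5], 0],
  [[0, 0, -20], 0],
  [[0, 0, -50], 0],
  [[0, 0, -90], 0],
  [[0, 0, -130], 0],
  [[0, 0, -150], 0],
  [[0, 0, -150], 0],
], fingers=1)

```text
time: 14.9
tool_pos: [514.2, 277.3, 174.4]
tcp_rot: [179.7, -0.5, 56.3]
ft_force: [0.7, 0.1, 0.2]
finger_gap: 85.7
grip_force: 0.0
```

Run:
```python
from h import *
st()
s=snapshot("scene");cv2.imwrite("pics/f.png",cv2.resize(s[205:285,105:185],None,fx=5,fy=5,interpolation=cv2.INTER_CUBIC))
go((593.5,-200.5,150,130.5),c=(511.5,276,168.5,56.3))
```

```text
14.9 [514.2 277.3 174.4] [179.71  -0.45  56.26] [0.7 0.1 0.2] 85.7 0.0
to (593.5, -200.5, 150, 130.5) shift [-350.9  332.6   18.5] turn -74.2
```

View pics/f.png

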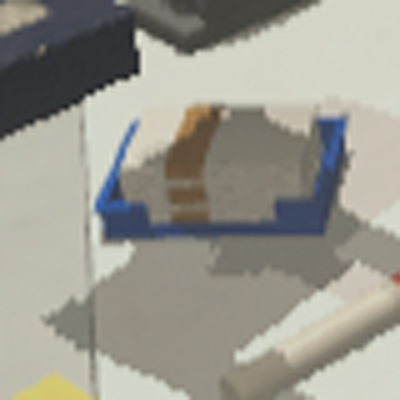

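The white pack lies flat inside the tray: pack from (118,195) to (305,200), tray walls at (100,210) and (325,210). Next is the cream pack.

Emit:
step_arm([
  [[-12, 11, 0], -4],
  [[-40, 38, 0], -10],
  [[-70, 66, 0], -16],
  [[-102, 97, 0], -23],
  [[-135, 128, 0], -30],
  [[-168, 159, 0], -38],
  [[-200, 190, 2], -45],
  [[-235, 223, 5], -52],
  [[-270, 256, 10], -60],
  [[-300, 284, 14], -67],
  [[-330, 313, 18], -72],
  [[-351, 332.5, 18.5], -74.2],
])

```text
time: 16.15
tool_pos: [591.6, -202.9, 147.1]
tcp_rot: [-179.9, -0.2, 130.6]
ft_force: [0.8, 0.3, 0.1]
finger_gap: 85.3
grip_force: 0.0
```

Emit:
step_arm([
  [[0, 0, 0], 0],
  [[0, 0, 10], 0],
  [[0, 0, 30], 0],
  [[0, 0, 60], 0],
  [[0, 0, 90], 0],
  [[0, 0, 110], 0],
  [[0, 0, 120], 0],
  [[0, 0, 120], 0],
  [[0, 0, 120], 0],
])

```text
time: 17.05
tool_pos: [593.4, -200.0, 30.0]
tcp_rot: [180.0, 0.0, 130.5]
ft_force: [0.3, -0.9, 0.3]
finger_gap: 85.2
grip_force: 0.0
```

Emit:
step_arm([
  [[0, 0, 6], 0],
  [[0, 0, 11], 0],
  [[0, 0, 15], 0],
  [[0, 0, 17], 0],
  [[0, 0, 17], 0],
  [[0, 0, 17], 0],
])

```text
time: 17.65
tool_pos: [592.9, -200.6, 12.4]
tcp_rot: [-180.0, -0.0, 130.5]
ft_force: [-0.9, -0.4, 0.3]
finger_gap: 85.4
grip_force: 0.0
```

Emit:
step_arm([
  [[0, 0, 0], 0],
  [[0, 0, 0], 0],
  [[0, 0, 0], 0],
  [[0, 0, 0], 0],
  [[0, 0, 0], 0],
  [[0, 0, 0], 0],
], fingers=0, squeeze=40)

```text
time: 18.25
tool_pos: [593.3, -200.7, 12.8]
tcp_rot: [180.0, 0.0, 130.5]
ft_force: [0.5, 0.1, 3.4]
finger_gap: 54.1
grip_force: 43.5
```

Emit:
step_arm([
  [[0, 0, -4], 0],
  [[0, 0, -12], 0],
  [[0, 0, -25], 0],
  [[0, 0, -45], 0],
  [[0, 0, -70], 0],
  [[0, 0, -90], 0],
  [[0, 0, -97], 0],
  [[0, 0, -100], 0],
  [[0, 0, -100], 0],
])

```text
time: 19.15
tool_pos: [592.8, -200.5, 112.3]
tcp_rot: [-180.0, -0.0, 130.5]
ft_force: [-0.6, 0.8, -0.7]
finger_gap: 53.9
grip_force: 43.0
```

Run:
```python
from h import *
st()
go((437,-350,70,95.5),c=(593.5,-200.3,113,130.5))
```

```text
19.15 [ 592.8 -200.5  112.3] [-1.7999e+02 -1.0000e-02  1.3045e+02] [-0.6  0.8 -0.7] 53.9 43.0
to (437, -350, 70, 95.5) shift [ -12.2 -216.2   43. ] turn 35.0
```

Emit:
step_arm([
  [[0, -8, 0], 2],
  [[-2, -28, 0], 6],
  [[-4, -55, 0], 11],
  [[-6, -85, 0], 16],
  [[-8, -115, 0], 21],
  [[-9, -145, 3], 26],
  [[-10, -172, 10], 31],
  [[-11, -195, 20], 34],
  [[-12, -210, 32], 35],
  [[-12, -216, 40], 35],
  [[-12, -216, 43], 35],
  [[-12, -216, 43], 35],
])

```text
time: 20.35
tool_pos: [436.4, -348.9, 68.4]
tcp_rot: [-180.0, -0.1, 95.5]
ft_force: [0.9, 0.7, -1.0]
finger_gap: 53.9
grip_force: 43.0
```

Run:
```python
from h import *
st()
im=snapshot("top");s=snapshot("scene")
a=cv2.resize(im[160:260,310:390],None,fx=5,fy=5,interpolation=cv2.INTER_CUBIC)
b=cv2.resize(s[150:250,290:370],None,fx=5,fy=5,interpolation=cv2.INTER_CUBIC)
cv2.imwrite("pics/g.png",np.hstack([a,b]))
```

```text
20.35 [ 436.4 -348.9   68.4] [-1.7995e+02 -9.0000e-02  9.5500e+01] [ 0.9  0.7 -1. ] 53.9 43.0
```

View pics/g.png

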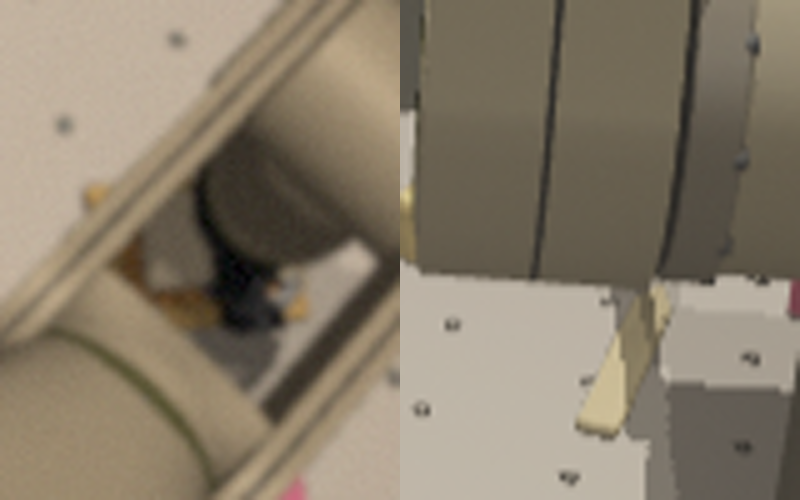

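The arm hides the jig from both cameras, and the top half only shows the pack over the board. I'll rely on the earlier measurement and lower with force checks.

Emit:
step_arm([
  [[0, 0, 8], 0],
  [[0, 0, 16], 0],
  [[0, 0, 22], 0],
  [[0, 0, 26], 0],
  [[0, 0, 29], 0],
  [[0, 0, 32], 0],
  [[0, 0, 34], 0],
  [[0, 0, 34], 0],
])

```text
time: 21.25
tool_pos: [436.2, -349.8, 35.2]
tcp_rot: [-180.0, -0.0, 95.5]
ft_force: [0.2, 0.3, -0.8]
finger_gap: 54.0
grip_force: 43.0
```

Emit:
step_arm([
  [[0, 0, 1.5], 0],
  [[0, 0, 3], 0],
  [[0, 0, 4.5], 0],
  [[0, 0, 6], 0],
  [[0, 0, 7.5], 0],
  [[0, 0, 9], 0],
  [[0, 0, 10], 0],
  [[0, 0, 10], 0],
])

```text
time: 22.05
tool_pos: [436.2, -349.7, 25.2]
tcp_rot: [-180.0, -0.0, 95.5]
ft_force: [0.0, 0.4, -0.7]
finger_gap: 54.2
grip_force: 43.0
```

No side forces, so it is inside the pocket.

Emit:
step_arm([
  [[0, 0, 0.5], 0],
  [[0, 0, 1], 0],
  [[0, 0, 1.2], 0],
  [[0, 0, 1.2], 0],
])

```text
time: 22.45
tool_pos: [436.5, -349.9, 24.8]
tcp_rot: [180.0, 0.0, 95.5]
ft_force: [-2.3, 1.7, 5.9]
finger_gap: 54.0
grip_force: 43.8
```

Emit:
step_arm([
  [[0, 0, -0.3], 0],
  [[0, 0, -0.3], 0],
  [[0, 0, -0.3], 0],
  [[0, 0, -0.3], 0],
  [[0, 0, -0.3], 0],
  [[0, 0, -5], 0],
  [[0, 0, -20], 0],
  [[0, 0, -50], 0],
  [[0, 0, -90], 0],
  [[0, 0, -120], 0],
  [[0, 0, -130], 0],
  [[0, 0, -130], 0],
], fingers=1)

```text
time: 23.65
tool_pos: [437.6, -351.0, 157.3]
tcp_rot: [179.8, 0.2, 95.5]
ft_force: [0.3, 0.2, 1.2]
finger_gap: 85.1
grip_force: 0.0
```

Run:
```python
from h import *
st()
go((465,-27,130,71),c=(436.5,-349.8,154.8,95.5))
```

```text
23.65 [ 437.6 -351.   157.3] [179.81   0.23  95.46] [0.3 0.2 1.2] 85.1 0.0
to (465, -27, 130, 71) shift [318.6  59.3  24.8] turn 24.5
```

Emit:
step_arm([
  [[10, 2, 0], 1],
  [[35, 6, 0], 4],
  [[65, 12, 0], 7],
  [[95, 18, 0], 10],
  [[130, 24, 0], 13],
  [[165, 30, 0], 16],
  [[200, 37, 2], 18],
  [[235, 44, 6], 20],
  [[268, 50, 12], 22],
  [[297, 55, 20], 24],
  [[314, 58, 24], 24.5],
  [[318.6, 59.3, 24.8], 24.5],
])

```text
time: 24.85
tool_pos: [463.4, -25.1, 127.0]
tcp_rot: [-179.8, 0.0, 71.1]
ft_force: [0.3, -0.4, 0.1]
finger_gap: 85.7
grip_force: 0.0
```

Run:
```python
from h import *
st()
im=snapshot("top");s=snapshot("scene")
a=cv2.resize(im[165:265,310:390],None,fx=5,fy=5,interpolation=cv2.INTER_CUBIC)
b=cv2.resize(s[150:250,220:300],None,fx=5,fy=5,interpolation=cv2.INTER_CUBIC)
cv2.imwrite("pics/i.png",np.hstack([a,b]))
```

```text
24.85 [463.4 -25.1 127. ] [-1.7976e+02  2.0000e-02  7.1080e+01] [ 0.3 -0.4  0.1] 85.7 0.0
```

View pics/i.png

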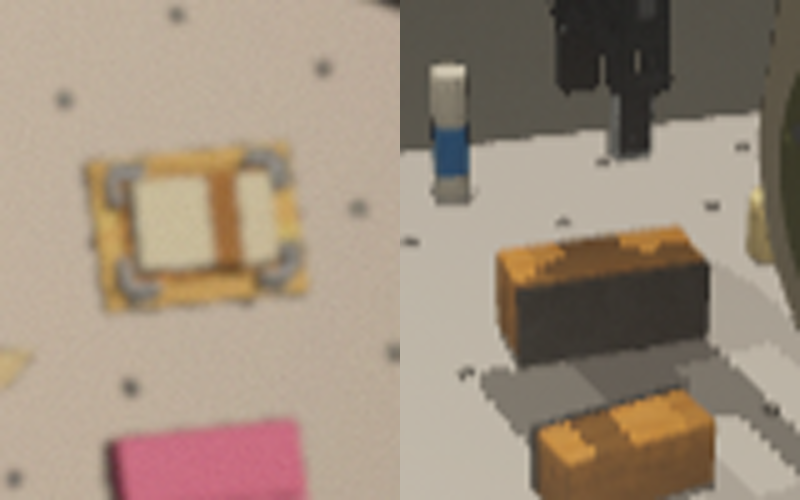

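The cream pack lies flat in the jig pocket, with corners at (132,178), (270,168), (278,262) and (142,272). The gripper is above the large block. Now descend on it.

Run:
```python
from h import *
P=back("top",np.array([(132,178),(271,168),(279,262),(141,272)])/5+[310-.4,165-.4],34)[:,:2]
e=np.roll(P,-1,0)-P;d=e[0]-e[2];print(P.mean(0),np.linalg.norm(e,axis=1),np.degrees(np.arctan2(d[1],d[0])))
```

```text
[ 437.26004183 -350.65787495] [86.05395012 58.34626164 84.83082175 58.31972295] -85.18079870370505
```

Emit:
step_arm([
  [[0, 0, 10], 0],
  [[0, 0, 30], 0],
  [[0, 0, 55], 0],
  [[0, 0, 78], 0],
  [[0, 0, 94], 0],
  [[0, 0, 102], 0],
  [[0, 0, 104], 0],
  [[0, 0, 104], 0],
  [[0, 0, 104], 0],
])

```text
time: 25.85
tool_pos: [466.0, -27.4, 26.4]
tcp_rot: [179.9, -0.0, 70.9]
ft_force: [-0.2, 0.4, -0.9]
finger_gap: 85.3
grip_force: 0.0
```

Emit:
step_arm([
  [[0, 0, 0], 0],
  [[0, 0, 0], 0],
  [[0, 0, 0], 0],
  [[0, 0, 0], 0],
  [[0, 0, 0], 0],
  [[0, 0, 0], 0],
  [[0, 0, 0], 0],
], fingers=0, squeeze=50)

```text
time: 26.55
tool_pos: [465.5, -27.0, 26.1]
tcp_rot: [180.0, -0.0, 71.0]
ft_force: [-1.6, -0.4, 4.8]
finger_gap: 50.6
grip_force: 54.0
```

Emit:
step_arm([
  [[0, 0, -4], 0],
  [[0, 0, -12], 0],
  [[0, 0, -25], 0],
  [[0, 0, -45], 0],
  [[0, 0, -70], 0],
  [[0, 0, -95], 0],
  [[0, 0, -110], 0],
  [[0, 0, -118], 0],
  [[0, 0, -120], 0],
  [[0, 0, -120], 0],
  [[0, 0, -120], 0],
])

```text
time: 27.65
tool_pos: [464.3, -26.9, 144.3]
tcp_rot: [-179.9, 0.0, 71.0]
ft_force: [-0.5, 0.4, -3.9]
finger_gap: 50.3
grip_force: 53.1
```

Run:
```python
from h import *
st()
cv2.imwrite("pics/topraw3.png",snapshot("top"));s=snapshot("scene");cv2.imwrite("pics/sraw3.png",s)
cv2.imwrite("pics/j.png",cv2.resize(s[110:220,210:310],None,fx=5.4,fy=5.4,interpolation=cv2.INTER_CUBIC))
f=lambda P:((proj("scene",P)-[210,110]+.5)*5.4-.5).round().tolist()
def rc(x,y,a,w,l,z):
    a=np.radians(a);u=np.array([np.cos(a),np.sin(a)]);v=np.array([-u[1],u[0]])
    return [(*(np.array([x,y])+i*l/2*u+j*w/2*v),z) for i,j in((1,1),(1,-1),(-1,-1),(-1,1))]
p=r.sense()['tool_pos'];print(f(rc(p[0],p[1],71,51,110,p[2]-26.1)),f(rc(p[0],p[1],71,51,110,p[2]-26.1+50)))
```

```text
27.65 [464.3 -26.9 144.3] [-1.7989e+02  2.0000e-02  7.0960e+01] [-0.5  0.4 -3.9] 50.3 53.1
[[183.0, 406.0], [157.0, 363.0], [363.0, 339.0], [398.0, 379.0]] [[183.0, 310.0], [155.0, 271.0], [367.0, 248.0], [402.0, 286.0]]
```

View pics/j.png

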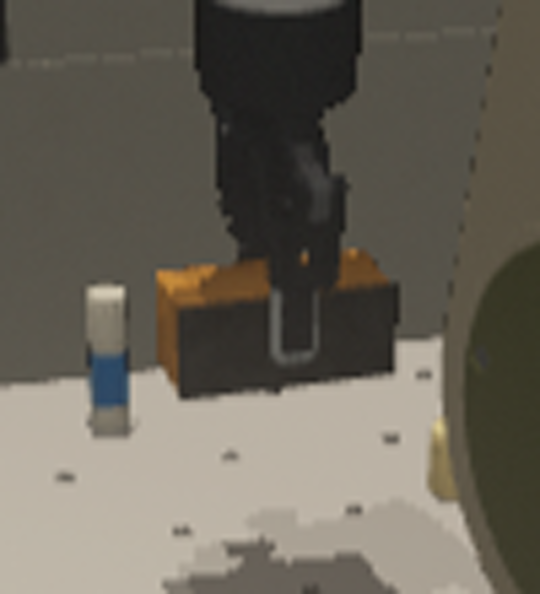

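The block is gripped level and at mid-length: corners (178,306), (399,284), (394,373) and (181,398), within 2 mm of prediction. Now carry it to the jig.

Run:
```python
from h import *
st()
go((436.8,-350.2,100,95.2),c=(465,-27.1,146,71))
```

```text
27.75 [464.4 -26.9 144.3] [-1.7989e+02  2.0000e-02  7.0960e+01] [-0.5 -0.7 -4.9] 50.6 53.1
to (436.8, -350.2, 100, 95.2) shift [-314.7   78.5   46. ] turn -24.2
```

Emit:
step_arm([
  [[-8, 2, 0], -1],
  [[-26, 6, 0], -3],
  [[-54, 13, 0], -6],
  [[-86, 21, 0], -9],
  [[-120, 30, 0], -12],
  [[-155, 39, 0], -15],
  [[-190, 47, 0], -18],
  [[-224, 56, 0], -20],
  [[-256, 64, 0], -22],
  [[-284, 71, 4], -23.5],
  [[-304, 76, 10], -24.2],
  [[-314.7, 78.5, 18], -24.2],
])

```text
time: 28.95
tool_pos: [436.1, -351.8, 126.6]
tcp_rot: [-180.0, -0.0, 95.1]
ft_force: [0.2, 0.2, -3.6]
finger_gap: 50.4
grip_force: 52.9
```

Emit:
step_arm([
  [[0, 0, 8], 0],
  [[0, 0, 18], 0],
  [[0, 0, 26], 0],
  [[0, 0, 28], 0],
  [[0, 0, 28], 0],
  [[0, 0, 28], 0],
  [[0, 0, 28], 0],
  [[0, 0, 28], 0],
])

```text
time: 29.75
tool_pos: [437.0, -350.3, 100.0]
tcp_rot: [180.0, 0.0, 95.2]
ft_force: [0.8, -0.2, -4.1]
finger_gap: 50.6
grip_force: 52.9
```

Position is right; contact is expected at TCP z of about 60.

Emit:
step_arm([
  [[0, 0, 6], 0],
  [[0, 0, 14], 0],
  [[0, 0, 22], 0],
  [[0, 0, 29], 0],
  [[0, 0, 33], 0],
  [[0, 0, 35.5], 0],
  [[0, 0, 37], 0],
  [[0, 0, 38], 0],
  [[0, 0, 38.5], 0],
  [[0, 0, 38.5], 0],
])

```text
time: 30.75
tool_pos: [436.8, -350.3, 61.1]
tcp_rot: [180.0, 0.0, 95.2]
ft_force: [0.6, 0.1, -4.0]
finger_gap: 50.8
grip_force: 52.9
```

Emit:
step_arm([
  [[0, 0, 0.5], 0],
  [[0, 0, 1], 0],
  [[0, 0, 1.5], 0],
  [[0, 0, 1.5], 0],
])

```text
time: 31.15
tool_pos: [436.8, -350.3, 60.1]
tcp_rot: [180.0, 0.0, 95.2]
ft_force: [-3.8, 2.9, 4.6]
finger_gap: 50.3
grip_force: 53.9
```

Emit:
step_arm([
  [[0, 0, 0], 0],
  [[0, 0, 0], 0],
  [[0, 0, 0], 0],
  [[0, 0, 0], 0],
  [[0, 0, 0], 0],
  [[0, 0, -3], 0],
  [[0, 0, -12], 0],
  [[0, 0, -30], 0],
  [[0, 0, -60], 0],
  [[0, 0, -85], 0],
  [[0, 0, -90], 0],
  [[0, 0, -90], 0],
], fingers=1)

```text
time: 32.35
tool_pos: [437.4, -350.9, 151.2]
tcp_rot: [179.9, 0.1, 95.2]
ft_force: [0.1, -0.4, 0.6]
finger_gap: 85.5
grip_force: 0.0
```

Run:
```python
from h import *
st()
go((480,-170.2,120,95.2),c=(436.9,-350.2,150,95.2))
```

```text
32.35 [ 437.4 -350.9  151.2] [1.7988e+02 1.4000e-01 9.5160e+01] [ 0.1 -0.4  0.6] 85.5 0.0
to (480, -170.2, 120, 95.2) shift [175.4  59.2  30. ] turn 0.0
```

Emit:
step_arm([
  [[8, 3, 0], 0],
  [[28, 9, 0], 0],
  [[56, 19, 0], 0],
  [[88, 30, 0], 0],
  [[120, 40, 0], 0],
  [[148, 50, 5], 0],
  [[168, 57, 15], 0],
  [[175.4, 59.2, 26], 0],
  [[175.4, 59.2, 30], 0],
  [[175.4, 59.2, 30], 0],
  [[175.4, 59.2, 30], 0],
  [[175.4, 59.2, 30], 0],
])

```text
time: 33.55
tool_pos: [479.9, -171.2, 119.8]
tcp_rot: [180.0, 0.0, 95.1]
ft_force: [0.2, 0.1, -0.8]
finger_gap: 85.9
grip_force: 0.0
```

Run:
```python
from h import *
st()
im=snapshot("top")
a=cv2.resize(im[150:250,250:390],None,fx=5,fy=5,interpolation=cv2.INTER_CUBIC)
cv2.imwrite("pics/k.png",a)
```

```text
33.55 [ 479.9 -171.2  119.8] [1.7997e+02 3.0000e-02 9.5080e+01] [ 0.2  0.1 -0.8] 85.9 0.0
```

View pics/k.png

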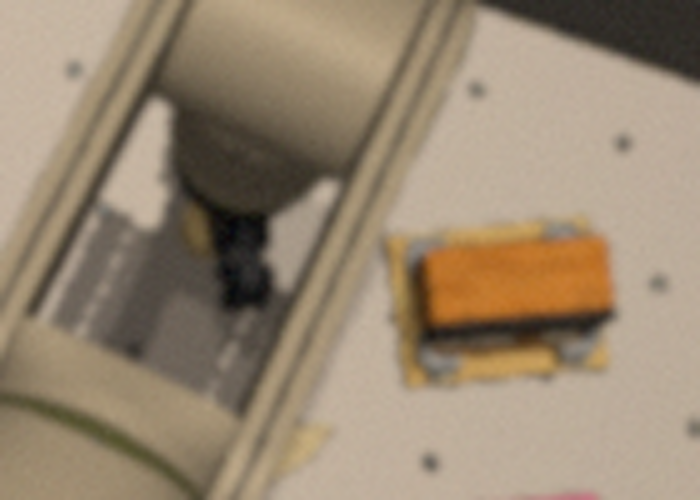

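The block sits on the pack, square to the jig, with top corners at (425,252), (608,236), (612,312) and (428,328). Next I'll check its centre and descend on the weight, which is between the fingers.

Run:
```python
from h import *
P=back("top",np.array([(425,252),(608,236),(613,312),(428,328)])/5+[250-.4,150-.4],84)[:,:2]
e=np.roll(P,-1,0)-P;d=e[0]-e[2];print(P.mean(0),np.linalg.norm(e,axis=1),np.degrees(np.arctan2(d[1],d[0])))
```

```text
[ 437.75567207 -348.0862435 ] [109.45938832  45.55469232 110.00064243  45.43113916] -84.33261773799163
```

Emit:
step_arm([
  [[0, 0, 10], 0],
  [[0, 0, 30], 0],
  [[0, 0, 55], 0],
  [[0, 0, 78], 0],
  [[0, 0, 94], 0],
  [[0, 0, 101], 0],
  [[0, 0, 103], 0],
  [[0, 0, 103], 0],
  [[0, 0, 103], 0],
])

```text
time: 34.5
tool_pos: [480.6, -170.5, 17.4]
tcp_rot: [179.9, 0.1, 95.2]
ft_force: [0.2, 0.1, 1.4]
finger_gap: 85.2
grip_force: 0.0
```

Emit:
step_arm([
  [[0, 0, 0], 0],
  [[0, 0, 0], 0],
  [[0, 0, 0], 0],
  [[0, 0, 0], 0],
  [[0, 0, 0], 0],
  [[0, 0, 0], 0],
  [[0, 0, 0], 0],
  [[0, 0, 0], 0],
], fingers=0, squeeze=50)

```text
time: 35.3
tool_pos: [480.3, -170.2, 16.9]
tcp_rot: [180.0, 0.0, 95.2]
ft_force: [-0.8, 0.8, 4.9]
finger_gap: 34.1
grip_force: 50.1
```

Emit:
step_arm([
  [[0, 0, -4], 0],
  [[0, 0, -12], 0],
  [[0, 0, -28], 0],
  [[0, 0, -50], 0],
  [[0, 0, -75], 0],
  [[0, 0, -98], 0],
  [[0, 0, -112], 0],
  [[0, 0, -118], 0],
  [[0, 0, -120], 0],
  [[0, 0, -120], 0],
  [[0, 0, -120], 0],
])

```text
time: 36.4
tool_pos: [479.0, -169.7, 135.0]
tcp_rot: [-179.9, -0.1, 95.2]
ft_force: [0.9, -0.5, -4.6]
finger_gap: 33.9
grip_force: 50.5
```

Run:
```python
from h import *
st()
go((437.2,-349.5,137,95.2),c=(480.2,-170.4,137,95.2))
```

```text
36.4 [ 479.  -169.7  135. ] [-1.7989e+02 -7.0000e-02  9.5160e+01] [ 0.9 -0.5 -4.6] 33.9 50.5
to (437.2, -349.5, 137, 95.2) shift [-174.5  -59.1   -0. ] turn 0.0
```

Emit:
step_arm([
  [[-6, -2, 0], 0],
  [[-20, -7, 0], 0],
  [[-42, -14, 0], 0],
  [[-68, -23, 0], 0],
  [[-95, -32, 0], 0],
  [[-122, -41, 0], 0],
  [[-145, -49, 0], 0],
  [[-162, -55, 0], 0],
  [[-171, -58, 0], 0],
  [[-174.5, -59.1, 0], 0],
  [[-174.5, -59.1, 0], 0],
  [[-174.5, -59.1, 0], 0],
])

```text
time: 37.6
tool_pos: [436.9, -348.4, 136.3]
tcp_rot: [-180.0, -0.0, 95.2]
ft_force: [0.3, 0.1, -4.7]
finger_gap: 34.3
grip_force: 50.4
```

Emit:
step_arm([
  [[0, 0, 4], 0],
  [[0, 0, 10], 0],
  [[0, 0, 16], 0],
  [[0, 0, 22], 0],
  [[0, 0, 26], 0],
  [[0, 0, 29], 0],
  [[0, 0, 31], 0],
  [[0, 0, 32], 0],
  [[0, 0, 33], 0],
  [[0, 0, 33], 0],
  [[0, 0, 33], 0],
])

```text
time: 38.7
tool_pos: [436.7, -349.3, 103.6]
tcp_rot: [180.0, 0.0, 95.2]
ft_force: [-0.1, -1.7, -4.7]
finger_gap: 34.4
grip_force: 50.4
```

Emit:
step_arm([
  [[0, 0, 0.5], 0],
  [[0, 0, 1], 0],
  [[0, 0, 1.5], 0],
  [[0, 0, 2], 0],
  [[0, 0, 2.3], 0],
  [[0, 0, 2.3], 0],
])

```text
time: 39.3
tool_pos: [436.6, -349.2, 101.1]
tcp_rot: [180.0, -0.0, 95.2]
ft_force: [-0.5, -0.9, -5.4]
finger_gap: 33.6
grip_force: 50.5
```

Emit:
step_arm([
  [[0, 0, 0.3], 0],
  [[0, 0, 0.6], 0],
  [[0, 0, 0.9], 0],
  [[0, 0, 0.9], 0],
  [[0, 0, 0.9], 0],
])

```text
time: 39.8
tool_pos: [436.7, -349.3, 101.0]
tcp_rot: [180.0, 0.0, 95.2]
ft_force: [-3.5, 4.4, 5.8]
finger_gap: 34.0
grip_force: 51.4
```

Emit:
step_arm([
  [[0, 0, -0.3], 0],
  [[0, 0, -0.3], 0],
  [[0, 0, -0.3], 0],
  [[0, 0, -0.3], 0],
  [[0, 0, -0.3], 0],
  [[0, 0, -0.3], 0],
  [[0, 0, -4], 0],
  [[0, 0, -14], 0],
  [[0, 0, -32], 0],
  [[0, 0, -60], 0],
  [[0, 0, -90], 0],
  [[0, 0, -110], 0],
], fingers=1)

```text
time: 41.0
tool_pos: [437.3, -349.9, 213.8]
tcp_rot: [179.9, 0.1, 95.2]
ft_force: [0.3, -0.5, 0.4]
finger_gap: 85.3
grip_force: 0.0
```

Emit:
step_arm([
  [[10, 0, -10], 0],
  [[40, 0, -10], 0],
  [[80, 0, -10], 0],
  [[120, 0, -10], 0],
  [[160, 0, -10], 0],
  [[200, 0, -10], 0],
  [[230, 0, -10], 0],
  [[250, 0, -10], 0],
  [[250, 0, -10], 0],
  [[250, 0, -10], 0],
  [[250, 0, -10], 0],
])

```text
time: 42.1
tool_pos: [414.0, -100.7, 220.1]
tcp_rot: [-180.0, 0.0, 95.1]
ft_force: [0.3, -0.8, 0.1]
finger_gap: 85.5
grip_force: 0.0
```

Run:
```python
from h import *
st()
im=snapshot("top");s=snapshot("scene")
a=cv2.resize(im[160:250,310:390],None,fx=5,fy=5,interpolation=cv2.INTER_CUBIC)
b=cv2.resize(s[90:270,120:280],None,fx=2.5,fy=2.5,interpolation=cv2.INTER_CUBIC)
cv2.imwrite("pics/l.png",np.hstack([a,b]))
```

```text
42.1 [ 414.  -100.7  220.1] [-1.7999e+02  1.0000e-02  9.5130e+01] [ 0.3 -0.8  0.1] 85.5 0.0
```

View pics/l.png

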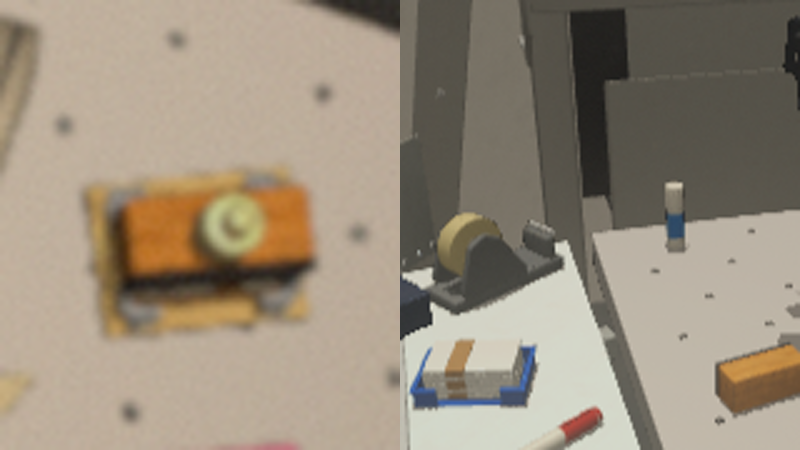

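The weight stands upright on the middle of the block at (231,228), allowing for parallax. The block is square on the cream pack, the white pack is in the tray at (470,370), and the glue stick and marker have not moved. Handing in.

```bash
python3 -c "
from bench import r
print(r.hand_in())"
```

```text
the job is handed in; nothing more can be done
None
```

I handed the job in at about 42 s on the robot's clock; no verdict came back. The white pack is flat in the tray, the cream pack is on the cork with the block along it and the brass weight on its middle, and the glue stick, folder and marker were not touched.

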